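# Load a cassette carrier into the dock and lock it

## Robot

A 6-joint arm with a two-finger parallel gripper is mounted at the origin on a cart in front of the work surface, level with it; the furniture and walls round the work are solid. World frame = base frame: x ahead of the robot, y to its left, z up, the work surface at z = 0. Lengths are in mm, angles in rad, forces in N, time in s.
With the tool pointing down it reaches from about 375 to 750 mm from the base axis. Payload 9 kg.
Tool frame: the origin (TCP) lies between the finger pads; the fingertips stand 17 mm ahead of it and the grasp point (between the pads) lies 2 mm behind it; z points along the fingers, y is the line along which they close (so a half turn about z gives the same grasp; the last joint's range is limited). The gripper opens to 85 mm and grips with 20 to 120 N. Pads are 22 mm wide; open, the fingers measure 114 mm over their backs; the gripper's body (76 mm by 85 mm) begins 54 mm behind the grasp point. The pads swing forward as they close: fully open they stand 13 mm farther back than shut.
Start: joints at [-1.392, 0.104, 0.097, 1.564, 0, 1.353], TCP at [231.893, -553.408, 248.331] pointing down, gripper open.
Joint ranges: [-2.99, 2.99], [-0.84, 1.86], [-1.1, 1.16], [-1.84, 2.11], [-1.51, 1.56], [-3.14, 3.14]. Speed limits (rad/s): [2.22, 2.22, 2.57, 3.14, 3.14, 3.14].

## Interface

Orientations are given as a 3x3 rotation matrix whose columns are the frame's x, y, z axes.
In Python, from rig import r gives the robot as it stands. The module is installed in compiled form; this text tells all that it offers.
- The arm moves only by the tool arm_command, never from a script. Its argument "commands" is a list that holds one entry, the list of rows, each a list of 6 numbers: the shift along the world's x, y, z in units of 30 mm (1.0 is 30 mm), then the turn, a rotation vector about the world's x, y, z in rad. In form: [[[x, y, z, ax, ay, az], ...]]. A call has 1 to 12 rows; each row shifts and turns the commanded pose from where the row before left it; what a row does not reach is not made up. A row lasts 1/12 s, in which the tool goes at most 41.7 mm and 7.16 degrees, less where a joint would pass 70% of its speed; a pose out of reach is approached as far as the arm can. A call is refused whole if a number of a shift passes 1 or a number of a turn 0.125, either way. A call with a gripper value outside its range is refused whole. "jaw" is the gripper command: -1 is shut, 1 is fully open, values between are in proportion, set as the call begins (left out, the last holds). The fingers move at their own pace and stop on an object; "squeeze" is the grip in N (left out, the last holds). Time passes only in rows, so rows that do not move let the fingers close. It gives the time, the measured TCP pose, the force, the opening and the grip force at its end, in the units of the state.
- r.read_state(): the state, without advancing time (a new reading comes with each control period).
- r.capture(name): name is "scene" or "top" or "wrist"; returns a dict with "frame" (400x640x3 uint8, red, green, blue), "fov_y" (degrees; the focal length in pixels is half the picture's height over the tangent of half this angle, whatever the lens; pixels are square), "cx", "cy" (the principal point, pixels), "R" (3x3) and "t" (3): a world point X has camera coordinates R X + t. Camera axes: x right, y down, z forward; pixel columns grow to the right and rows downward; lengths in mm; the calibration is good to about 2 mm. A picture is of the moment at which its call begins. There is no depth.
- r.close_job(): hands the job in; it is judged then, once.
Trained networks look in the newest picture that a camera, given by its name, has taken for a name from the list of things; names that differ only in an ending like _2 or _b are one class to them, and where a whole thing is asked for, a point or a joint stands for the part that bears it (a point fixed in the world has none). Each returns a list of dicts, best first, with "score" (0 to 1); they miss things now and then, are a little off and sometimes report something else, mostly with a low value. They report only what shows in the picture. A call takes as long as a camera call.
- r.boxes_of(query, camera): "point" ([row, column] in pixels, amid what is visible of it).
- r.silhouettes(query, camera): "mask" (400x640 bool, what is visible of it) and "point" ([row, column] in pixels, amid what is visible of it).
The state is a dict: "t": time; "joints": joint angles; "dq": joint speeds; "joint_torque": joint torques, N m; "position": TCP position; "tcp_rot": TCP orientation; "ft_force": force on the tool from outside, world axes, zero at the start; "wrist_torque": the same for the moment, N m; "width": opening from 0.0 (shut) to 1.0 (fully open); "gripper_force": force on a finger pad.
Only numpy, scipy, OpenCV 4.12 (cv2) and the standard library are available. Lean on these libraries where they do the work, as an engineer would, in place of code of your own. Each camera call takes 0.05 s, during which the arm holds its last target. There are 200 camera calls.

## Task

Load the cassette carrier into the dock. First release the press-and-turn clamp by pressing its cap down and turning it fully open; then push the carrier off the infeed shelf until its leading edge is hooked under the retaining lip and against the end stop, press its handle rail down until the carrier lies flat on the seat, and turn the clamp fully back over it so that the cap springs up and locks. Leave the things lying around where they are.

Things in the scene. Friction and masses are not known exactly. Their poses are not given: they have to be found in the camera images.
- dock: Loading dock, fixed: aluminium base plate 186 x 315 x 12 mm. Origin on the worktop in mid lane; y = the way the carrier goes in (roughly the robot's left), x = across the lane, away from the robot. Frame in mm. Along y: level infeed shelf (-150 to -7.5, top z 38), sill, sunken seat (-5 to 125, white strips, top z 14), end stop at y 125 with the retaining lip. The clamp stands at -x.
- sill (a point): Middle of the sill's top edge, where the sheet-metal infeed shelf ends (dock 0, -7.5, 38 mm). The shelf has side guides, 10 mm high and 104 mm apart. Out of the sill's face, 10 mm below its top, stand two spring balls: they hold up the carrier's trailing end until it is pressed past them (up to 10 N on the rail), then push the carrier against the end stop.
- lip (a point): Middle of the lower front edge of the steel retaining lip (dock 0, 113, 24 mm). The lip reaches 12 mm out from the end stop, 10 mm above the seat; 6 mm thick, 112 mm wide.
- seat (a point): Centre of the seat, on top of its strips (dock 0, 60, 14 mm). The centre of the carrier's underside is here when it is fully seated (within about 2 mm along y).
- carrier_rail (a point): Centre of the carrier's steel handle rail (10 mm along y, 84 across, 26 high), which stands on its plate flush with the trailing face; 19 mm above the underside, 125 mm from the leading edge. Carrier: dark plate 100 x 130 x 6 mm with four cream cassettes, about 0.42 kg, heavier at the rail; starts level on the shelf, partly out over the seat. Its y points to the leading edge, z up.
- carrier_tongue (a point): Middle of the carrier's leading edge, at its underside (plate 6 mm thick). Axes as carrier_rail. Pushed on, the carrier tips over the sill: this edge drops onto the seat and slides under the lip, the trailing end staying on the shelf. When this edge meets the end stop the trailing edge just (4 mm) clears the sill and rests on the spring balls, ready to be pressed down.
- clamp_bar (a point): Centre of the grip bar (46 long, 14 wide, 27 mm high) on the clamp's black round cap, 48 mm across, whose top is 13 mm below this point. x runs along the bar, the way of the clamp finger; it turns and sinks with the cap. Upright axis at dock -84, 40 mm; this point is at z 65 with the cap up. A curved steel gate round the robot's side (top z 46) holds the cap's index pin.
- clamp (a joint): Turn of the clamp finger, rad: 0 locked (finger to dock +x, over the seat), 1.2 fully open; opens counter-clockwise seen from above. Finger: dark bar reaching 44 mm from the axis, 1.5 mm above the seated plate. Turns easily (0.04 Nm), but only with the cap pressed; within about 0.05 rad of either end the cap springs up and locks.
- cap (a joint): How far the cap is pressed down, m: 0 up, 0.006 at the bottom. Spring: 3.5 N at the top, 8.5 N at 4.5 mm, where the pin comes free, 10 N at the bottom.
- spare_cassette: Bystander, leave alone: a cream cassette 20 x 70 x 5 mm lying on the dock's base plate, on the robot's side of the shelf. Origin: centre of its underside.
- eye_loupe: Bystander, leave alone: a black eye loupe, 37 mm across and 34 mm high, standing on the dock's base plate on the robot's side of the shelf. Origin: centre of its underside.
- rack: Bystander, leave alone: an aluminium comb rack 62 x 180 x 20 mm left of the dock. Origin: centre of its underside.
- driver: Bystander, leave alone: a screwdriver 204 mm long left of the dock. Origin: centre of its underside.
- marker_1: Bystander, leave alone: a felt marker 142 mm long at the right. Origin: centre of its underside.
- marker_2: Bystander, leave alone: a felt marker 138 mm long at the right. Origin: centre of its underside.
- cassette_06: Bystander, leave alone: a cream cassette 20 x 70 x 5 mm at the left. Origin: centre of its underside.
- cassette_07: Bystander, leave alone: a cream cassette 20 x 70 x 5 mm at the left. Origin: centre of its underside.

How it is judged:
By the outcome, as a careful person would: the job done as asked, in the order asked, and still so for the second after the job is handed in, with the robot touching nothing.
It also fails if it takes over 61 s, if anything falls off the work surface, if the arm or the gripper's body presses on something with over 40 N, if the wrist force passes 120 N, or if a joint passes its speed limit or range.

## Working session

There is one attempt and no reset: what is moved stays moved. The work goes in short steps, Python scripts to look and compute and a tool call to move; the robot and the scene stay as the last step left them, time stands still between calls to the robot, and variables do not carry over. Pictures are saved under pics/ and viewed, at most 11 in all, crops included, and the job is handed in when it is done.

Besides the shell and the picture viewer there is one more tool, called after "Call:" by a JSON object that holds its "api" and its "payload", one argument or row to a line. arm_command: Moves the arm, as the interface text tells. Its arguments: {"type":"object","properties":{"commands":{"type":"array"},"jaw":{"type":"number"},"squeeze":{"type":"number"}},"required":["commands"]}

```bash
mkdir -p pics
cat > h.py <<'E'
from rig import r
import numpy as np, cv2
def cap(n,f=None):
    c=r.capture(n)
    if f: cv2.imwrite('pics/'+f,cv2.cvtColor(c['frame'],cv2.COLOR_RGB2BGR))
    return c
def K(c): return 200/np.tan(np.radians(c['fov_y'])/2)
def proj(c,X):
    p=np.array(c['R'])@np.array(X,float)+np.array(c['t']); f=K(c)
    return np.array([c['cy']+f*p[1]/p[2],c['cx']+f*p[0]/p[2]])
def at(c,rc,z):
    f=K(c);R=np.array(c['R']);t=np.array(c['t'])
    d=R.T@np.array([(rc[1]-c['cx'])/f,(rc[0]-c['cy'])/f,1]);o=-R.T@t
    return o+d*(z-o[2])/d[2]
E
python3 - <<'E'
from h import *
for n in('scene','top'):
    c=cap(n,n+'1.png'); print(n,c['fov_y'],c['cx'],c['cy'],(-np.array(c['R']).T@np.array(c['t'])).round())
    for q,z in(('dock',12),('sill',38),('lip',24),('seat',14),('carrier_rail',57),('carrier_tongue',38),('clamp_bar',65),('spare_cassette',15),('eye_loupe',30)):
        b=r.boxes_of(q,n)[:2]
        print(q,[(round(x['score'],2),np.round(x['point']).tolist(),at(c,x['point'],z).round().tolist()) for x in b])
E
```

```text
scene 56.54417609431463 318.0909551341722 201.98141602431028 [-327.  680.  633.]
dock [(0.73, [222.0, 323.0], [487.0, 43.0, 12.0]), (0.38, [201.0, 329.0], [584.0, -65.0, 12.0])]
sill [(0.77, [224.0, 318.0], [455.0, 87.0, 38.0])]
lip [(0.57, [220.0, 320.0], [488.0, 52.0, 24.0]), (0.34, [217.0, 330.0], [482.0, 18.0, 24.0])]
seat [(0.89, [220.0, 320.0], [499.0, 44.0, 14.0])]
carrier_rail [(0.59, [203.0, 332.0], [505.0, -12.0, 57.0])]
carrier_tongue [(0.92, [201.0, 330.0], [547.0, -40.0, 38.0])]
clamp_bar [(0.55, [218.0, 330.0], [421.0, 66.0, 65.0]), (0.33, [219.0, 321.0], [436.0, 90.0, 65.0])]
spare_cassette [(0.38, [215.0, 354.0], [449.0, -61.0, 15.0])]
eye_loupe [(0.68, [204.0, 368.0], [455.0, -129.0, 30.0]), (0.22, [215.0, 351.0], [438.0, -38.0, 30.0])]
top 54.53987647062721 319.8750852718135 193.86556045455373 [ 382.   89. 1158.]
dock [(0.64, [198.0, 328.0], [487.0, 52.0, 12.0])]
sill [(0.84, [197.0, 328.0], [487.0, 54.0, 38.0])]
lip [(0.97, [197.0, 330.0], [490.0, 47.0, 24.0])]
seat [(0.59, [198.0, 330.0], [486.0, 46.0, 14.0])]
carrier_rail [(0.84, [181.0, 350.0], [534.0, -8.0, 57.0]), (0.65, [190.0, 460.0], [511.0, -324.0, 57.0])]
carrier_tongue [(0.83, [179.0, 349.0], [542.0, -9.0, 38.0])]
clamp_bar [(0.59, [182.0, 351.0], [528.0, -10.0, 65.0]), (0.49, [212.0, 329.0], [443.0, 50.0, 65.0])]
spare_cassette [(0.48, [212.0, 362.0], [447.0, -48.0, 15.0])]
eye_loupe [(0.6, [206.0, 444.0], [469.0, -288.0, 30.0]), (0.49, [211.0, 387.0], [451.0, -120.0, 30.0])]
```

Run:
```python
import cv2
a=cv2.imread('pics/top1.png');cv2.imwrite('pics/top1c.png',cv2.resize(a[130:260,240:430],None,fx=4,fy=4,interpolation=cv2.INTER_CUBIC))
```

```text
(no output)
```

View pics/top1c.png

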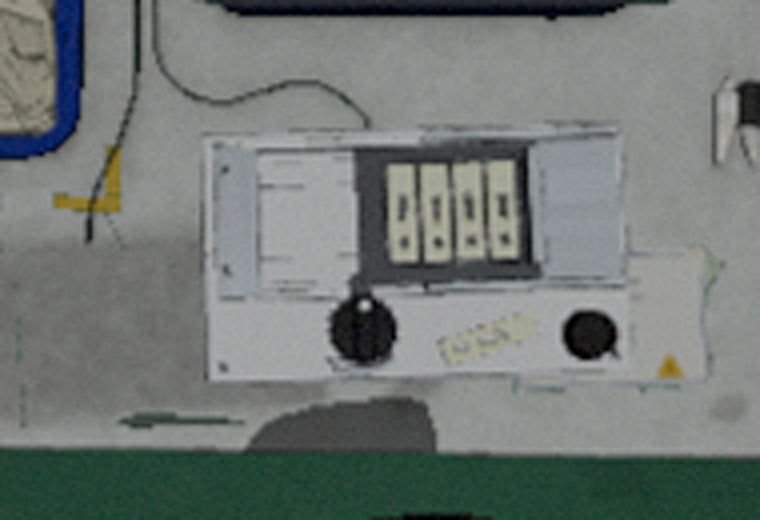

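The top view shows the dock with x up and y to the left. The clamp cap is at about (212, 331) px, the carrier at (181, 349), and the spare cassette and loupe are on the robot's side.

Run:
```python
from h import *
import cv2
s=r.read_state(); print(np.round(s['tcp_rot'],3),s['width'],s['ft_force'])
c=cap('top')
def px(u,v): return (130+v/4-.5,240+u/4-.5)
P=[at(c,px(*p),12)[:2] for p in((205,133),(208,381),(628,374),(620,124))]
print(np.round(P)); print('cap',at(c,px(363,332),52).round())
```

```text
[[ 0.922  0.386  0.   ]
 [ 0.386 -0.922 -0.   ]
 [-0.     0.    -1.   ]] 1.0005832248718254 [ 0.21706183 -0.28652431  0.13503327]
[[ 591.  165.]
 [ 406.  158.]
 [ 416. -151.]
 [ 603. -146.]]
cap [442.  46.  52.]
```

Call:
{"api": "arm_command", "payload": {
  "commands": [
    [[0.4,1,0,0,0,0],[0.4,1,0,0,0,0],[0.4,1,0,0,0,0],[0.4,1,0,0,0,0],[0.4,1,0,0,0,0],[0.4,1,0,0,0,0],[0.4,1,0,0,0,0],[0.4,1,0,0,0,0],[0.4,1,0,0,0,0],[0.4,1,0,0,0,0],[0.4,1,0,0,0,0],[0.4,1,0,0,0,0]]
  ]
}}

```text
t: 2.05
position: [376.2, -192.0, 248.5]
tcp_rot: [[0.922, 0.386, 0.001], [0.386, -0.922, -0.001], [0.0, 0.001, -1.0]]
ft_force: [0.2, -0.6, 0.5]
width: 0.997
gripper_force: 0.0
```

Call:
{"api": "arm_command", "payload": {
  "commands": [
    [[0.25,0.6,0,0,0,0.12],[0.25,0.6,0,0,0,0.12],[0.25,0.6,0,0,0,0.12],[0.25,0.6,0,0,0,0.12],[0.25,0.6,0,0,0,0.12],[0.25,0.6,0,0,0,0.12],[0.25,0.6,0,0,0,0.12],[0.25,0.6,0,0,0,0.12],[0.25,0.6,0,0,0,0.12],[0.25,0.6,0,0,0,0.12],[0.25,0.6,0,0,0,0.12],[0,0,0,0,0,0.12]]
  ]
}}

```text
t: 3.05
position: [459.1, 7.0, 248.4]
tcp_rot: [[-0.271, 0.963, 0.001], [0.963, 0.271, 0.001], [0.001, 0.001, -1.0]]
ft_force: [0.5, -1.1, -0.3]
width: 1.001
gripper_force: 0.0
```

Call:
{"api": "arm_command", "payload": {
  "commands": [
    [[0,0,0,0,0,0.12],[0,0,0,0,0,0.12],[0,0,0,0,0,0.12],[0,0,0,0,0,0.12],[0,0,0,0,0,0.12],[0,0,0,0,0,0.12],[0,0,0,0,0,0.12],[0,0,0,0,0,0.12],[0,0,0,0,0,0.12],[0,0,0,0,0,0.12],[0,0,0,0,0,0.12],[0,0,0,0,0,0]]
  ]
}}

```text
t: 4.05
position: [458.4, 4.6, 248.4]
tcp_rot: [[-1.0, -0.021, 0.0], [-0.021, 1.0, -0.0], [-0.0, -0.0, -1.0]]
ft_force: [-1.4, 1.1, 1.3]
width: 1.002
gripper_force: 0.0
```

Run:
```python
from h import *
s=r.read_state(); print(s['t'],np.round(s['joints'],3),np.round(s['position']),np.round(s['tcp_rot'],3).tolist())
c=cap('wrist','w1.png'); print((-np.array(c['R']).T@np.array(c['t'])).round())
for q,z in(('sill',38),('lip',24),('seat',14),('carrier_rail',57),('carrier_tongue',44),('clamp_bar',78),('spare_cassette',15),('eye_loupe',30)):
    b=r.boxes_of(q,'wrist')[:2]
    print(q,[(round(x['score'],2),np.round(x['point']).tolist(),at(c,x['point'],z).round().tolist()) for x in b])
```

```text
4.05 [-0.277 -0.331 -0.308  1.594  0.    -0.297] [458.   5. 248.] [[-1.0, -0.021, 0.0], [-0.021, 1.0, -0.0], [-0.0, -0.0, -1.0]]
[392.   4. 374.]
sill [(0.6, [189.0, 347.0], [468.0, 46.0, 38.0])]
lip [(0.65, [186.0, 350.0], [467.0, 51.0, 24.0])]
seat [(0.68, [192.0, 348.0], [477.0, 49.0, 14.0])]
carrier_rail [(0.62, [238.0, 292.0], [523.0, -17.0, 57.0]), (0.56, [161.0, 208.0], [436.0, -107.0, 57.0])]
carrier_tongue [(0.73, [236.0, 290.0], [525.0, -21.0, 44.0])]
clamp_bar [(0.6, [166.0, 353.0], [436.0, 45.0, 78.0]), (0.19, [160.0, 267.0], [431.0, -40.0, 78.0])]
spare_cassette [(0.66, [160.0, 270.0], [439.0, -47.0, 15.0]), (0.34, [191.0, 350.0], [476.0, 51.0, 15.0])]
eye_loupe [(0.77, [164.0, 208.0], [444.0, -117.0, 30.0])]
```

View pics/w1.png

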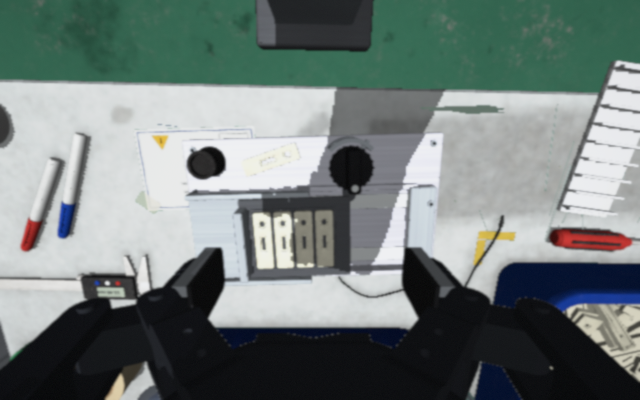

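The wrist view has the robot's side at the top. The clamp cap is at about (167, 351) px, the loupe at (163, 206), the spare cassette at (158, 271), and the carrier spans columns 245–350. I'll close in on the clamp.

Call:
{"api": "arm_command", "payload": {
  "commands": [
    [[-0.13,0.35,-0.65,0,0,0],[-0.13,0.35,-0.65,0,0,0],[-0.13,0.35,-0.65,0,0,0],[-0.13,0.35,-0.65,0,0,0],[0,0,0,0,0,0],[0,0,0,0,0,0]]
  ]
}}

```text
t: 5.0
position: [442.2, 46.9, 169.9]
tcp_rot: [[-1.0, -0.016, -0.001], [-0.016, 1.0, 0.0], [0.001, 0.0, -1.0]]
ft_force: [0.5, -0.2, 0.6]
width: 0.997
gripper_force: 0.0
```

Run:
```python
from h import *
s=r.read_state(); print(s['t'],np.round(s['position'],1),np.round(s['tcp_rot'],3).tolist())
c=cap('wrist','w2.png')
m=r.silhouettes('clamp_bar','wrist')[0]; print(m['score'],m['point'],m['mask'].sum(),at(c,m['point'],65))
R=at
print(proj(c,[s['position'][0],s['position'][1],78]))
```

```text
5.0 [442.2  46.9 169.9] [[-1.0, -0.016, -0.001], [-0.016, 1.0, 0.0], [0.001, 0.0, -1.0]]
0.95 [198.1, 312.9] 2790 [435.83643512  47.8324455   65.        ]
[210.4349992  311.48964291]
```

View pics/w2.png

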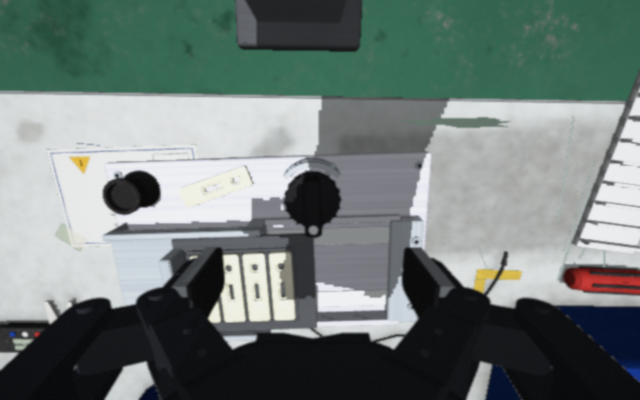

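Run:
```python
from h import *
a=cv2.imread('pics/w2.png')[145:255,250:430].astype(float)
a=np.clip((a/255)**0.5*255,0,255).astype(np.uint8)
cv2.imwrite('pics/w2c.png',cv2.resize(a,None,fx=4.4,fy=4.4,interpolation=cv2.INTER_CUBIC))
```

```text
(no output)
```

View pics/w2c.png

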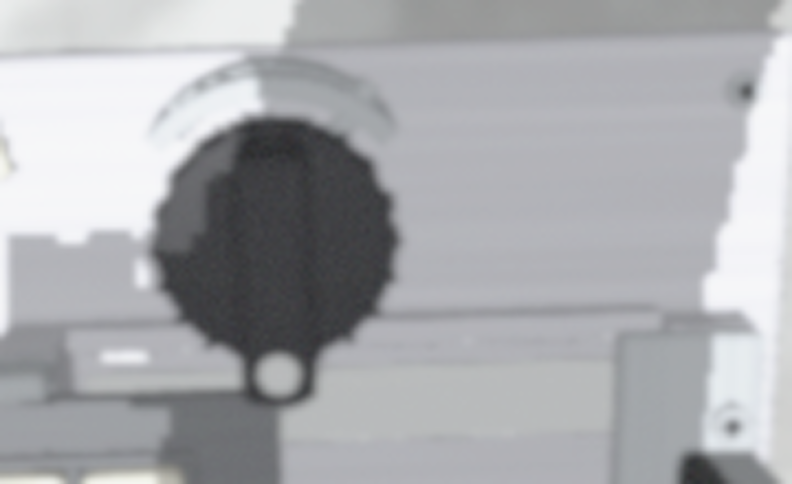

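The cap rim centre is at about (198.6, 312.7) px, which puts the clamp axis near world (440.5, 47). The bar points along dock x and the dock yaw is about 0.038. I'll descend and grip the bar.

Call:
{"api": "arm_command", "payload": {
  "commands": [
    [[-0.05,0,-0.6,0,0,0.02],[0,0,-0.6,0,0,0],[0,0,-0.6,0,0,0],[0,0,-0.6,0,0,0],[0,0,-0.5,0,0,0],[0,0,-0.35,0,0,0],[0,0,0,0,0,0]]
  ],
  "jaw": -0.2
}}

```text
t: 5.68
position: [440.9, 46.3, 71.8]
tcp_rot: [[-0.999, -0.034, -0.002], [-0.034, 0.999, 0.0], [0.002, 0.0, -1.0]]
ft_force: [-0.4, -0.8, -0.5]
width: 0.399
gripper_force: 0.0
```

Call:
{"api": "arm_command", "payload": {
  "commands": [
    [[0,0,0,0,0,0],[0,0,0,0,0,0],[0,0,0,0,0,0],[0,0,0,0,0,0],[0,0,0,0,0,0],[0,0,0,0,0,0]]
  ],
  "jaw": -1,
  "squeeze": 60
}}

```text
t: 6.18
position: [442.1, 46.4, 73.6]
tcp_rot: [[-0.999, -0.035, 0.002], [-0.035, 0.999, -0.001], [-0.002, -0.001, -1.0]]
ft_force: [1.8, -1.3, 3.8]
width: 0.145
gripper_force: 60.9
```

Call:
{"api": "arm_command", "payload": {
  "commands": [
    [[0,0,-0.15,0,0,0],[0,0,-0.15,0,0,0],[0,0,0,0,0,0],[0,0,0,0,0,0]]
  ]
}}

```text
t: 6.52
position: [443.1, 46.2, 67.6]
tcp_rot: [[-0.999, -0.036, 0.004], [-0.036, 0.999, -0.001], [-0.004, -0.001, -1.0]]
ft_force: [-10.0, 0.8, 31.4]
width: 0.149
gripper_force: 65.7
```

Call:
{"api": "arm_command", "payload": {
  "commands": [
    [[0,0,0.06,0,0,0.0],[0,0,0,0,0,0.12],[0,0,0,0,0,0.12],[0,0,0,0,0,0.12],[0,0,0,0,0,0.12],[0,0,0,0,0,0.12],[0,0,0,0,0,0.12]]
  ]
}}

```text
t: 7.1
position: [442.7, 46.8, 67.7]
tcp_rot: [[-0.724, -0.69, 0.003], [-0.69, 0.724, 0.001], [-0.003, -0.002, -1.0]]
ft_force: [-3.6, 1.3, 17.3]
width: 0.152
gripper_force: 63.6
```

Run:
```python
from h import *
s=r.read_state(); print(np.round(s['joints'],3),np.round(s['wrist_torque'],2))
```

```text
[-1.910e-01 -3.470e-01 -6.490e-01  1.265e+00  1.000e-03 -9.520e-01] [ 0.69  0.54 -0.13]
```

Call:
{"api": "arm_command", "payload": {
  "commands": [
    [[0,0,0,0,0,0.12],[0,0,0,0,0,0.12],[0,0,0,0,0,0.12],[0,0,0,0,0,0.12],[0,0,0,0,0,0.02],[0,0,0,0,0,0]]
  ]
}}

```text
t: 7.6
position: [442.4, 47.1, 67.7]
tcp_rot: [[-0.309, -0.951, 0.003], [-0.951, 0.309, 0.001], [-0.002, -0.002, -1.0]]
ft_force: [-4.6, 2.9, 19.4]
width: 0.148
gripper_force: 63.9
```

Run:
```python
from h import *
s=r.read_state(); print(np.round(s['joints'],3),np.round(s['wrist_torque'],2))
```

```text
[-0.191 -0.347 -0.649  1.266  0.002 -1.447] [ 1.06  0.93 -0.5 ]
```

Call:
{"api": "arm_command", "payload": {
  "commands": [
    [[0,0,0.1,0,0,0],[0,0,0.1,0,0,0],[0,0,0.05,0,0,0],[0,0,0,0,0,0]]
  ]
}}

```text
t: 7.93
position: [441.9, 46.9, 73.6]
tcp_rot: [[-0.31, -0.951, 0.002], [-0.951, 0.31, 0.001], [-0.001, -0.001, -1.0]]
ft_force: [1.6, 1.4, 2.7]
width: 0.152
gripper_force: 61.4
```

Call:
{"api": "arm_command", "payload": {
  "commands": [
    [[0,0,0,0,0,0],[0,0,0,0,0,0],[0,0,0,0,0,0],[0,0,0.6,0,0,0],[0,0,0.9,0,0,0],[0,0,0.9,0,0,0],[0,-0.3,0.9,0,0,-0.12],[0,-0.3,0.5,0,0,-0.12],[0,-0.3,0,0,0,-0.12],[0,0,0,0,0,-0.12],[0,0,0,0,0,-0.12],[0,0,0,0,0,-0.12]]
  ],
  "jaw": 0
}}

```text
t: 8.93
position: [441.0, 19.4, 186.8]
tcp_rot: [[-0.863, -0.504, -0.001], [-0.504, 0.863, 0.0], [0.001, 0.0, -1.0]]
ft_force: [-0.3, -0.1, 0.5]
width: 0.496
gripper_force: 0.0
```

Run:
```python
from h import *
s=r.read_state(); print(s['t'],np.round(s['position'],1),np.round(s['tcp_rot'],3).tolist())
c=cap('wrist','w3.png')
a=c['frame'].astype(float)
a=np.clip((a/255)**0.6*255,0,255).astype(np.uint8)[110:400,120:520,::-1]
cv2.imwrite('pics/w3c.png',cv2.resize(a,None,fx=2,fy=2,interpolation=cv2.INTER_CUBIC))
O=np.array([526.5,9.8]);y=.038
D=lambda x,yy,z:proj(c,[*(O+np.array([[np.cos(y),-np.sin(y)],[np.sin(y),np.cos(y)]])@[x,yy]),z]).round().tolist()
for p in((0,-7.5,38),(52,-7.5,38),(-52,-7.5,38),(0,113,30),(-56,113,30),(56,113,30),(-84,40,78)):print(p,D(*p))
for q,z in(('carrier_rail',57),('carrier_tongue',44)):
    for x in r.silhouettes(q,'wrist')[:1]: print(q,x['score'],x['point'],x['mask'].sum(),at(c,x['point'],z))
```

```text
8.9333 [441.   19.4 186.8] [[-0.863, -0.504, -0.001], [-0.504, 0.863, 0.0], [0.001, 0.0, -1.0]]
(0, -7.5, 38) [256.0, 255.0]
(52, -7.5, 38) [296.0, 233.0]
(-52, -7.5, 38) [212.0, 277.0]
(0, 113, 30) [300.0, 357.0]
(-56, 113, 30) [259.0, 384.0]
(56, 113, 30) [339.0, 332.0]
(-84, 40, 78) [220.0, 340.0]
carrier_rail 0.7 [242.1, 221.9] 10728 [519.93912168 -31.11564591  57.        ]
carrier_tongue 0.59 [239.8, 219.9] 10718 [525.67647654 -34.74695947  44.        ]
```

View pics/w3c.png

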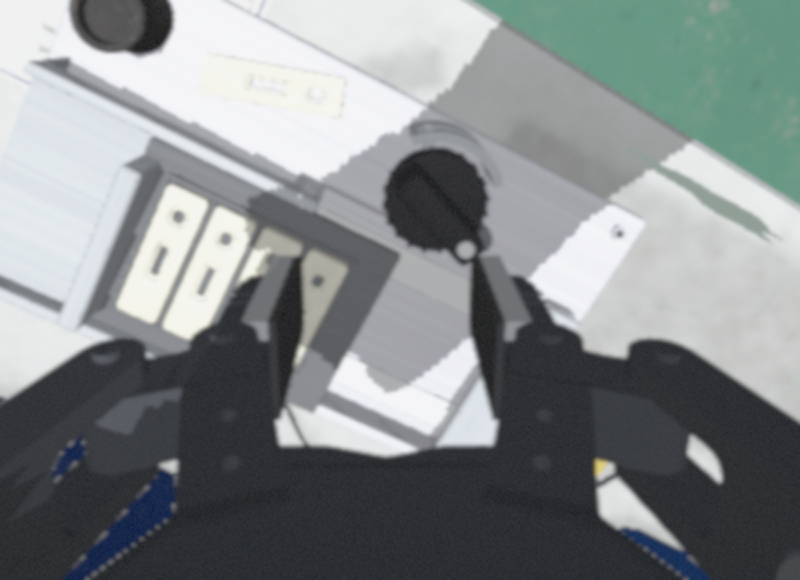

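The clamp is open, with its finger turned to roughly +y. The rail runs from crop (132,165) to (68,325), and the carrier's leading corner is at crop (398,255).

Run:
```python
from h import *
c=cap('wrist')
O=np.array([526.5,9.8]);y=.038;R=np.array([[np.cos(y),-np.sin(y)],[np.sin(y),np.cos(y)]])
for n,u,v,z in(('railnear',132,165,70),('railfar',68,325,70),('lead-x',398,255,44),('lead+x',315,410,44),('guideend',310,180,48),('trail?',120,170,70)):
    p=at(c,(110+v/2,120+u/2),z); print(n,p.round(1),'dock',(R.T@(p[:2]-O)).round(1))
```

```text
railnear [488.6 -75.   70. ] dock [-41.1 -83.3]
railfar [571.5 -68.9  70. ] dock [ 42.  -80.4]
lead-x [474.9  47.6  44. ] dock [-50.1  39.7]
lead+x [571.4  55.2  44. ] dock [46.6 43.7]
guideend [462.6  -7.2  48. ] dock [-64.5 -14.6]
trail? [493.1 -78.4  70. ] dock [-36.7 -86.9]
```

Call:
{"api": "arm_command", "payload": {
  "commands": [
    [[0.33,-0.46,-0.2,0,0,0.12],[0.33,-0.46,-0.2,0,0,0.12],[0.33,-0.46,-0.2,0,0,0.12],[0.33,-0.46,-0.2,0,0,0.12],[0.33,-0.46,-0.2,0,0,0.12],[0.33,-0.46,-0.2,0,0,0.12],[0.33,-0.46,-0.2,0,0,0.12],[0.33,-0.46,-0.2,0,0,0.12],[0.33,-0.46,-0.2,0,0,0.12],[0,0,0,0,0,0],[0,0,0,0,0,0]]
  ],
  "jaw": 0.05
}}

```text
t: 10.05
position: [530.0, -104.8, 132.4]
tcp_rot: [[0.045, -0.999, -0.002], [-0.999, -0.045, 0.001], [-0.001, 0.002, -1.0]]
ft_force: [-0.4, -0.8, 0.5]
width: 0.525
gripper_force: 0.0
```

Run:
```python
from h import *
s=r.read_state(); print(s['t'],np.round(s['joints'],3),np.round(s['position'],1),np.round(s['tcp_rot'],3).tolist(),np.round(s['ft_force'],1))
c=cap('wrist','w4.png')
```

```text
10.05 [-0.437 -0.065 -0.284  1.353 -0.    -2.053] [ 530.  -104.8  132.4] [[0.045, -0.999, -0.002], [-0.999, -0.045, 0.001], [-0.001, 0.002, -1.0]] [-0.4 -0.8  0.5]
```

View pics/w4.png

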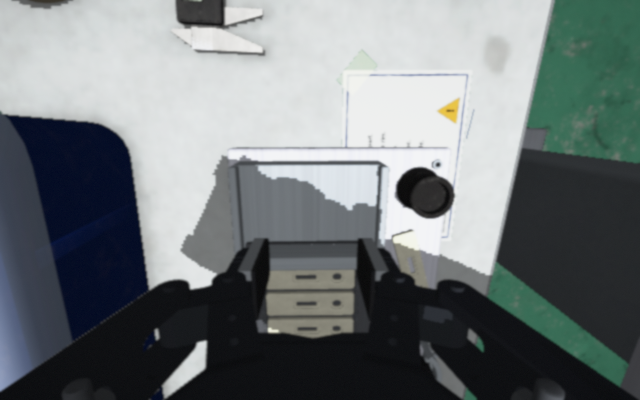

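The wrist camera now looks back along the shelf, with −y at the top. The rail's trailing edge is at about row 243, between and ahead of the fingers, so the TCP is behind the rail.

Call:
{"api": "arm_command", "payload": {
  "commands": [
    [[0,0,-0.6,0,0,0],[0,0,-0.6,0,0,0],[0,0,-0.6,0,0,0],[0,0,-0.4,0,0,0],[0,0,-0.25,0,0,0],[0,0,0,0,0,0]]
  ]
}}

```text
t: 10.6
position: [529.4, -103.8, 58.3]
tcp_rot: [[0.045, -0.999, -0.002], [-0.999, -0.045, 0.001], [-0.001, 0.002, -1.0]]
ft_force: [0.5, 0.1, 0.0]
width: 0.523
gripper_force: 0.0
```

Call:
{"api": "arm_command", "payload": {
  "commands": [
    [[-0.01,0.25,0,0,0,0],[-0.01,0.25,0,0,0,0],[-0.01,0.25,0,0,0,0],[0,0,0,0,0,0]]
  ]
}}

```text
t: 10.93
position: [529.9, -80.7, 60.5]
tcp_rot: [[0.046, -0.999, 0.001], [-0.999, -0.046, -0.0], [0.0, -0.001, -1.0]]
ft_force: [0.2, 0.4, 0.4]
width: 0.525
gripper_force: 0.0
```

Run:
```python
from h import *
s=r.read_state(); print(s['t'],np.round(s['position'],1),np.round(s['ft_force'],1))
c=cap('scene','s2.png'); d=cap('wrist')
a=np.vstack([cv2.resize(c['frame'][150:260,230:430],None,fx=3.5,fy=3.5)[:,:700],])
cv2.imwrite('pics/s2c.png',np.vstack([a[:,:,::-1],cv2.resize(d['frame'][180:300,150:500],(700,215))[:,:,::-1]]))
```

```text
10.9333 [529.9 -80.7  60.5] [0.2 0.4 0.4]
```

View pics/s2c.png

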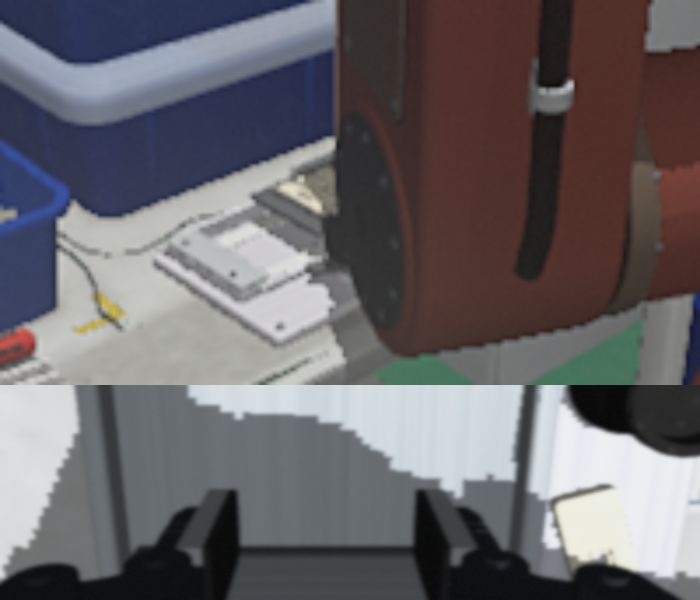

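The lower strip shows the rail edge at about row 271, right at the pads. I'll check how far the carrier has moved.

Run:
```python
from h import *
c=cap('wrist')
print([at(c,(271,317),z).round(1).tolist() for z in(70,44)])
```

```text
[[528.5, -84.6, 70.0], [527.5, -70.5, 44.0]]
```

Call:
{"api": "arm_command", "payload": {
  "commands": [
    [[-0.01,0.25,-0.05,0,0,0],[-0.01,0.25,0,0,0,0],[-0.01,0.25,0,0,0,0],[-0.01,0.25,0,0,0,0],[-0.01,0.25,0,0,0,0],[-0.01,0.25,0,0,0,0],[-0.01,0.25,0,0,0,0],[0,0,0,0,0,0]]
  ]
}}

```text
t: 11.75
position: [526.8, -27.5, 57.6]
tcp_rot: [[0.046, -0.999, -0.001], [-0.999, -0.046, 0.002], [-0.002, 0.001, -1.0]]
ft_force: [-0.7, 0.3, 0.2]
width: 0.523
gripper_force: 0.0
```

Call:
{"api": "arm_command", "payload": {
  "commands": [
    [[-0.01,0.15,0,0,0,0],[-0.01,0.15,0,0,0,0],[0,0.1,0,0,0,0],[0,0,0,0,0,0]]
  ]
}}

```text
t: 12.08
position: [526.4, -16.8, 57.8]
tcp_rot: [[0.045, -0.999, -0.001], [-0.999, -0.045, 0.001], [-0.001, 0.001, -1.0]]
ft_force: [0.9, -0.2, -0.4]
width: 0.523
gripper_force: 0.0
```

Run:
```python
from h import *
c=cap('top');d=cap('wrist')
s=r.read_state(); print(s['t'],np.round(s['position'],1),np.round(s['ft_force'],1))
cv2.imwrite('pics/t2.png',np.vstack([cv2.resize(c['frame'][150:235,270:440],(700,350),interpolation=cv2.INTER_CUBIC)[:,:,::-1],cv2.resize(d['frame'][180:300,150:500],(700,240))[:,:,::-1]]))
```

```text
12.1833 [526.7 -17.3  58. ] [-0.5  0.6 -0.5]
```

View pics/t2.png

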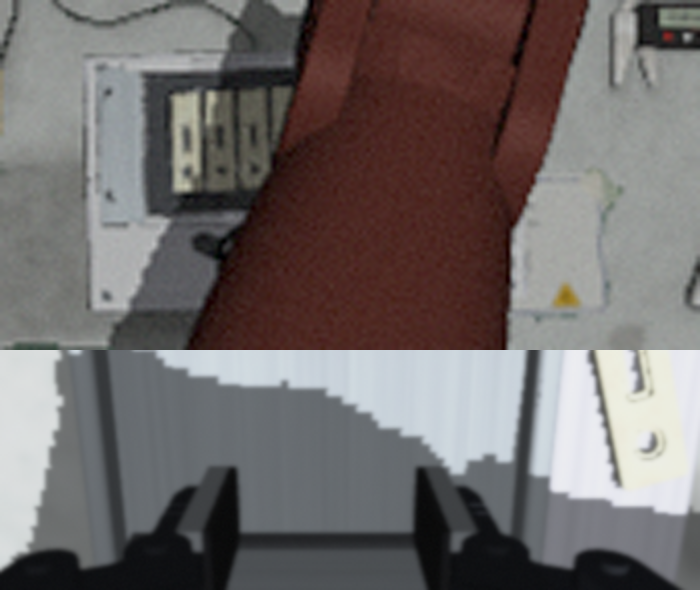

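The carrier has advanced and its leading edge is at the lip, about crop x 145. I'll keep pushing in small steps.

Call:
{"api": "arm_command", "payload": {
  "commands": [
    [[0,0.1,0,0,0,0],[0,0.1,0,0,0,0],[0,0.1,0,0,0,0],[0,0.06,0,0,0,0],[0,0,0,0,0,0]]
  ]
}}

```text
t: 12.6
position: [526.8, -6.3, 58.1]
tcp_rot: [[0.045, -0.999, -0.0], [-0.999, -0.045, 0.0], [-0.0, 0.0, -1.0]]
ft_force: [-0.2, -0.4, 0.0]
width: 0.527
gripper_force: 0.0
```

Call:
{"api": "arm_command", "payload": {
  "commands": [
    [[0,0.06,0,0,0,0],[0,0.06,0,0,0,0],[0,0,0,0,0,0],[0,0,0,0,0,0]]
  ]
}}

```text
t: 12.93
position: [527.0, -3.2, 58.3]
tcp_rot: [[0.044, -0.999, 0.0], [-0.999, -0.044, -0.0], [0.0, -0.0, -1.0]]
ft_force: [-0.0, -1.0, 0.7]
width: 0.526
gripper_force: 0.4
```

Call:
{"api": "arm_command", "payload": {
  "commands": [
    [[0,0.06,0,0,0,0],[0,0.06,0,0,0,0],[0,0,0,0,0,0],[0,0,0,0,0,0]]
  ]
}}

```text
t: 13.27
position: [527.1, -2.5, 58.7]
tcp_rot: [[0.043, -0.999, 0.0], [-0.999, -0.043, -0.006], [0.006, 0.0, -1.0]]
ft_force: [-1.4, -15.9, 2.1]
width: 0.525
gripper_force: 8.1
```

Run:
```python
from h import *
s=r.read_state(); print(s['t'],np.round(s['position'],1),np.round(s['ft_force'],1))
c=cap('top');d=cap('wrist')
cv2.imwrite('pics/t3.png',np.vstack([cv2.resize(c['frame'][150:235,270:440],(700,350),interpolation=cv2.INTER_CUBIC)[:,:,::-1],cv2.resize(d['frame'][180:300,150:500],(700,240))[:,:,::-1]]))
```

```text
13.2667 [527.1  -2.5  58.7] [ -1.4 -15.9   2.1]
```

Contact force is 16 N, with the rail face at dock y of about −2. That fits the end stop, since the lip's front would have stopped it 12 mm earlier. Next I'll back off, rise and go over the rail.

Call:
{"api": "arm_command", "payload": {
  "commands": [
    [[0,-0.2,0,0,0,0],[0,0,0.5,0,0,0],[0,0,0.5,0,0,0],[0,0.3,0,0,0,0],[0,0.28,0,0,0,0],[0,0,0,0,0,0]]
  ]
}}

```text
t: 13.87
position: [526.4, 13.5, 87.4]
tcp_rot: [[0.046, -0.999, -0.001], [-0.999, -0.046, 0.001], [-0.001, 0.001, -1.0]]
ft_force: [-0.2, -0.1, 0.1]
width: 0.529
gripper_force: 0.0
```

Run:
```python
from h import *
s=r.read_state(); print(s['t'],np.round(s['position'],1),np.round(s['ft_force'],1))
c=cap('top');d=cap('wrist')
cv2.imwrite('pics/t4.png',np.vstack([cv2.resize(c['frame'][150:235,270:440],(700,350),interpolation=cv2.INTER_CUBIC)[:,:,::-1],cv2.resize(d['frame'][180:300,150:500],(700,240))[:,:,::-1]]))
```

```text
13.8667 [526.4  13.5  87.4] [-0.2 -0.1  0.1]
```

View pics/t4.png

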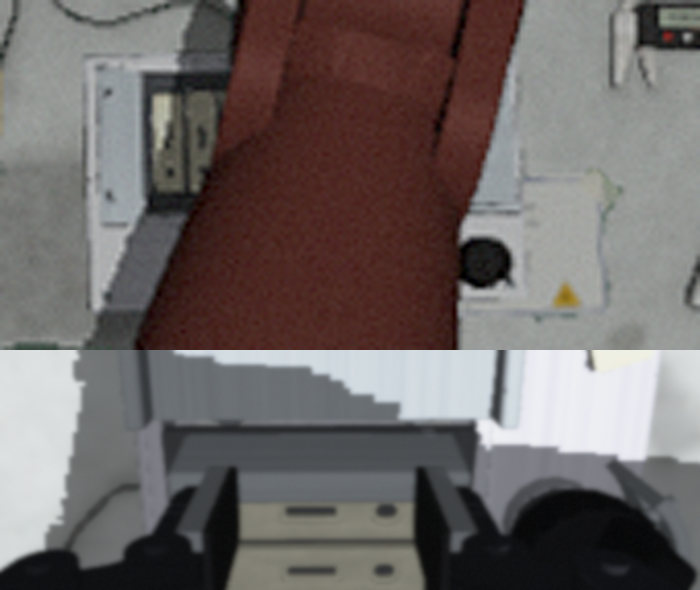

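Run:
```python
from h import *
c=cap('wrist')
for n,y in((422,0),(432,0),(470,0),(502,0)):
    rr=180+(n-350)/2
    print(n,[(z,at(c,(rr,318),z)[1].round(1)) for z in(38,44,62,68)])
```

```text
422 [(38, np.float64(3.9)), (44, np.float64(1.9)), (62, np.float64(-3.9)), (68, np.float64(-5.9))]
432 [(38, np.float64(7.1)), (44, np.float64(5.1)), (62, np.float64(-1.1)), (68, np.float64(-3.2))]
470 [(38, np.float64(19.8)), (44, np.float64(17.3)), (62, np.float64(9.8)), (68, np.float64(7.3))]
502 [(38, np.float64(30.8)), (44, np.float64(27.9)), (62, np.float64(19.3)), (68, np.float64(16.4))]
```

The rail top is centred at world y of about 14.5 and z of about 62, under the TCP. I'll press down.

Call:
{"api": "arm_command", "payload": {
  "commands": [
    [[0,0,-0.25,0,0,0],[0,0,-0.2,0,0,0],[0,0,-0.15,0,0,0],[0,-0.03,-0.15,0,0,0],[0,-0.03,-0.1,0,0,0],[0,0,0,0,0,0]]
  ]
}}

```text
t: 14.52
position: [526.9, 9.2, 62.2]
tcp_rot: [[0.044, -0.999, 0.0], [-0.999, -0.044, -0.001], [0.001, -0.0, -1.0]]
ft_force: [-0.2, -0.3, -0.4]
width: 0.526
gripper_force: 0.0
```

Call:
{"api": "arm_command", "payload": {
  "commands": [
    [[0,-0.03,-0.1,0,0,0],[0,0,-0.1,0,0,0],[0,0,0,0,0,0]]
  ]
}}

```text
t: 14.77
position: [527.2, 9.0, 60.5]
tcp_rot: [[0.045, -0.999, 0.001], [-0.999, -0.045, -0.0], [0.0, -0.001, -1.0]]
ft_force: [-19.2, 2.7, 43.7]
width: 0.521
gripper_force: 22.0
```

Call:
{"api": "arm_command", "payload": {
  "commands": [
    [[0,0,0.2,0,0,0],[0,0,0.8,0,0,0],[0,0.3,0.8,0,0,0],[0,0.3,0.6,0,0,0],[0,0,0,0,0,0]]
  ]
}}

```text
t: 15.18
position: [528.4, 27.8, 131.8]
tcp_rot: [[0.045, -0.999, 0.004], [-0.999, -0.045, -0.0], [0.0, -0.004, -1.0]]
ft_force: [0.2, 0.1, 0.9]
width: 0.526
gripper_force: 0.0
```

Run:
```python
from h import *
s=r.read_state(); print(s['t'],np.round(s['position'],1),np.round(s['ft_force'],1))
d=cap('wrist')
cv2.imwrite('pics/w5.png',cv2.resize(d['frame'][150:300,180:480],(800,400),interpolation=cv2.INTER_CUBIC)[:,:,::-1])
O=np.array([526.5,10.8]);y=.04;R=np.array([[np.cos(y),-np.sin(y)],[np.sin(y),np.cos(y)]])
for n,p in(('railtop-',(0,-5,46)),('railtop+',(0,5,46)),('unseated-',(0,-1,62)),('unseated+',(0,8.5,62)),('lipfront',(0,113,30))):
    q=proj(d,[*(O+R@p[:2]),p[2]]); print(n,((q[::-1]-[180,150])*8/3).round())
```

```text
15.1833 [528.4  27.8 131.8] [0.2 0.1 0.9]
railtop- [367.  88.]
railtop+ [366. 123.]
unseated- [367. 116.]
unseated+ [367. 152.]
lipfront [363. 428.]
```

View pics/w5.png

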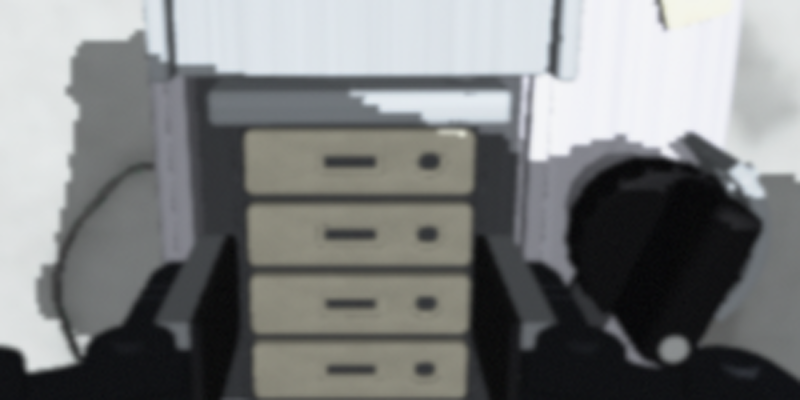

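The rail top spans crop rows 90–123, matching the seated prediction of 88–123, so the carrier lies flat. Now I'll go back to the clamp.

Call:
{"api": "arm_command", "payload": {
  "commands": [
    [[-0.72,0.16,0,0,0,-0.12],[-0.72,0.16,0,0,0,-0.12],[-0.72,0.16,0,0,0,-0.12],[-0.73,0.16,0,0,0,-0.01],[0,0,0,0,0,0],[0,0,0,0,0,0]]
  ],
  "jaw": -0.1
}}

```text
t: 15.73
position: [439.2, 46.4, 127.2]
tcp_rot: [[-0.319, -0.948, -0.001], [-0.948, 0.319, 0.0], [0.0, 0.001, -1.0]]
ft_force: [0.7, -0.5, 0.3]
width: 0.449
gripper_force: 0.0
```

Yaw is 1.246. I'll shift x by +2.5 mm and descend 54 mm, then grip.

Call:
{"api": "arm_command", "payload": {
  "commands": [
    [[0.08,0.02,-0.5,0,0,0],[0,0,-0.5,0,0,0],[0,0,-0.5,0,0,0],[0,0,-0.3,0,0,0],[0,0,0,0,0,0]]
  ]
}}

```text
t: 16.15
position: [441.3, 46.9, 71.9]
tcp_rot: [[-0.32, -0.947, -0.004], [-0.947, 0.32, 0.001], [0.0, 0.004, -1.0]]
ft_force: [0.3, -0.1, -0.5]
width: 0.449
gripper_force: 0.0
```

Call:
{"api": "arm_command", "payload": {
  "commands": [
    [[0,0,0,0,0,0],[0,0,0,0,0,0],[0,0,0,0,0,0],[0,0,0,0,0,0],[0,0,0,0,0,0],[0,0,0,0,0,0]]
  ],
  "jaw": -1
}}

```text
t: 16.65
position: [442.4, 47.0, 75.3]
tcp_rot: [[-0.32, -0.948, -0.0], [-0.948, 0.32, 0.0], [0.0, 0.0, -1.0]]
ft_force: [-4.6, 1.4, 3.9]
width: 0.148
gripper_force: 63.0
```

Call:
{"api": "arm_command", "payload": {
  "commands": [
    [[0,0,-0.15,0,0,0],[0,0,-0.15,0,0,0],[0,0,0,0,0,0],[0,0,0,0,0,0]]
  ]
}}

```text
t: 16.98
position: [442.8, 46.9, 69.1]
tcp_rot: [[-0.319, -0.948, 0.001], [-0.948, 0.319, -0.0], [0.0, -0.001, -1.0]]
ft_force: [-15.7, 1.9, 30.6]
width: 0.149
gripper_force: 67.1
```

Pressed to the bottom (6 mm down, 30 N). I'll turn it back.

Call:
{"api": "arm_command", "payload": {
  "commands": [
    [[0,0,0.05,0,0,0],[0,0,0,0,0,-0.12],[0,0,0,0,0,-0.12],[0,0,0,0,0,-0.12],[0,0,0,0,0,-0.12],[0,0,0,0,0,-0.12],[0,0,0,0,0,-0.12]]
  ]
}}

```text
t: 17.57
position: [442.9, 46.6, 69.3]
tcp_rot: [[-0.868, -0.496, 0.001], [-0.496, 0.868, -0.001], [-0.0, -0.001, -1.0]]
ft_force: [-8.9, 0.3, 15.2]
width: 0.147
gripper_force: 64.9
```

Call:
{"api": "arm_command", "payload": {
  "commands": [
    [[0,0,0,0,0,-0.12],[0,0,0,0,0,-0.12],[0,0,0,0,0,-0.12],[0,0,0,0,0,-0.12],[0,0,0,0,0,-0.04],[0,0,0,0,0,0]]
  ]
}}

```text
t: 18.07
position: [443.0, 46.3, 69.3]
tcp_rot: [[-1.0, -0.004, 0.001], [-0.004, 1.0, -0.002], [-0.001, -0.002, -1.0]]
ft_force: [-8.3, -2.7, 15.5]
width: 0.149
gripper_force: 69.2
```

Run:
```python
from h import *
s=r.read_state(); print(np.round(s['joints'],3),np.round(s['wrist_torque'],2))
```

```text
[-0.19  -0.344 -0.644  1.269 -0.002 -0.194] [-0.71  2.11  1.23]
```

Call:
{"api": "arm_command", "payload": {
  "commands": [
    [[0,0,0.1,0,0,0.02],[0,0,0.1,0,0,0],[0,0,0.05,0,0,0],[0,0,0,0,0,0]]
  ]
}}

```text
t: 18.4
position: [442.8, 46.3, 75.4]
tcp_rot: [[-1.0, -0.026, 0.001], [-0.026, 1.0, -0.002], [-0.001, -0.002, -1.0]]
ft_force: [-4.1, -3.4, 3.0]
width: 0.144
gripper_force: 63.6
```

Call:
{"api": "arm_command", "payload": {
  "commands": [
    [[0,0,0,0,0,0],[0,0,0,0,0,0],[0,0,0,0,0,0],[0,0,0.6,0,0,0],[0,0,0.9,0,0,0],[0,0,0.9,0,0,0],[0,0,0.9,0,0,0],[0,-0.3,0.9,0,0,0],[0,-0.3,0.5,0,0,0],[0,0,0,0,0,0]]
  ],
  "jaw": 0
}}

```text
t: 19.23
position: [444.3, 27.7, 219.4]
tcp_rot: [[-1.0, -0.024, 0.006], [-0.024, 1.0, -0.001], [-0.006, -0.001, -1.0]]
ft_force: [1.2, -0.5, 0.1]
width: 0.499
gripper_force: 0.0
```

Run:
```python
from h import *
s=r.read_state(); print(s['t'],np.round(s['position'],1),np.round(s['ft_force'],1))
d=cap('wrist')
a=np.clip((d['frame']/255.)**0.6*255,0,255).astype(np.uint8)
cv2.imwrite('pics/w6.png',cv2.resize(a[130:330,160:480],(800,500),interpolation=cv2.INTER_CUBIC)[:,:,::-1])
```

```text
19.2333 [444.3  27.7 219.4] [ 1.2 -0.5  0.1]
```

View pics/w6.png

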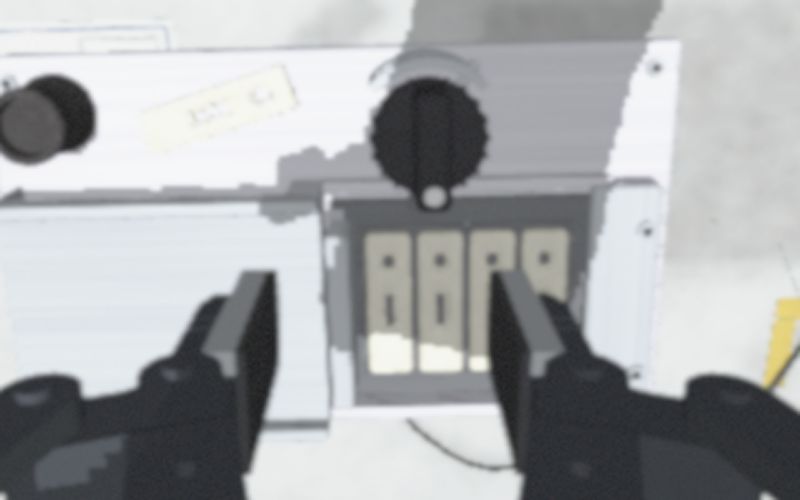

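The carrier sits flat between the sill and the end stop. The clamp finger, with its white tip at crop (434,197), points over the carrier, and the cap rose the full 6 mm. The spare cassette and loupe are where they were, so I'll hand in.

```bash
python3 -c "
from rig import r
print(r.close_job())"
```

```text
the job is handed in; nothing more can be done
None
```

The job is handed in at about 19 s of the 61 s: the last wrist picture shows the carrier seated under the lip and the clamp turned back over it. The cap rose its full 6 mm, and the spare cassette and loupe by the dock were still in place.

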